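# Dock the coin box in the laundry's counting dock

## Robot

A 6-joint arm with a two-finger parallel gripper is mounted at the origin on the work surface. World frame = base frame: x ahead of the robot, y to its left, z up, the work surface at z = 0. Lengths are in m, angles in degrees, forces in N, time in s.
With the tool pointing down it reaches from about 0.25 to 0.725 m from the base axis. Payload 9.7 kg.
Tool frame: the origin (TCP) lies on the centre line of the jaws, within the pads' length; the fingertips stand 19 mm ahead of it and the grasp point (between the pads) is the TCP (bot.tcp_to_tips is the z of the fingertips in the tool frame, in m); z points along the fingers, y is the line along which they close (so a half turn about z gives the same grasp; the last joint's range is limited). The gripper opens to 85 mm and grips with 20 to 120 N. Pads are 22 mm wide; open, the fingers measure 114 mm over their backs; the gripper's body (76 mm by 85 mm) begins 54 mm behind the grasp point. The pads swing forward as they close: fully open they stand 13 mm farther back than shut.
Start: joints at [-68.182, 4.979, 10.078, 95.1, 0, 90], TCP at [0.204, -0.511, 0.227] pointing down, gripper open.
Joint ranges: [-179.16, 179.16], [-48.56, 103.87], [-65.8, 70.77], [-126.05, 130.52], [-82.76, 87.17], [-180, 180]. Speed limits (degrees/s): [127.2, 127.2, 147.25, 180, 180, 180].

## Interface

Orientations are given as [roll, pitch, yaw] about the fixed x, y, z axes, in that order (R = Rz(yaw) Ry(pitch) Rx(roll)).
In Python, from workcell import bot gives the robot as it stands. The module is installed in compiled form; this text tells all that it offers.
- The arm moves only by the tool play_rows, never from a script. Its argument "increments" is a list of rows, each an object with "slide": the shift along the tool's x, y, z in mm, a list of three; "angular": the turn, a rotation vector about the tool's x, y, z in degrees, a list of three; "claw": the opening, from -1 (shut) to 1 (fully open). In form: [{"slide": [x, y, z], "angular": [rx, ry, rz], "claw": claw}, ...]. A call has 1 to 8 rows; each row shifts and turns the commanded pose from where the row before left it, along the tool's axes as they then stand; what a row does not reach is not made up. A row lasts 1/10 s, in which the tool goes at most 50 mm and 8.59 degrees, less where a joint would pass 70% of its speed; a pose out of reach is approached as far as the arm can. A call is refused whole if a number of a shift passes 50 or a number of a turn 8.59, either way. A call with a gripper value outside its range is refused whole. The fingers move at their own pace and stop on an object; "squeeze" is the grip in N (left out, the last holds). Time passes only in rows, so rows that do not move let the fingers close. It gives the time, the measured TCP pose, the force, the opening and the grip force at its end, in the units of the state.
- bot.get_obs(): the state, without advancing time (a new reading comes with each control period).
- bot.camera(name): name is "side" or "top" or "wrist"; returns the picture (420x560x3 uint8, red, green, blue); there is no depth.
- bot.camera_info(name): a dict with "fovy" (degrees; the focal length in pixels is half the picture's height over the tangent of half this angle, whatever the lens; pixels are square), "cx", "cy" (the principal point, pixels), "R" (3x3) and "t" (3): a world point X has camera coordinates R X + t. Camera axes: x right, y down, z forward; pixel columns grow to the right and rows downward; lengths in m; the calibration is good to about 2 mm. A picture is of the moment at which its call begins: read the wrist's pose just before it. camera_info takes no time and is no camera call; for the wrist camera it gives the pose at the moment of the call.
- bot.job_done(): hands the job in; it is judged then, once.
The state is a dict: "time": time; "q": joint angles; "qd": joint speeds; "joint_efforts": joint torques, N m; "ee_pos": TCP position; "tcp_rot": TCP orientation; "wrist_force": force on the tool from outside, world axes, zero at the start; "torque": the same for the moment, N m; "opening": finger opening in m; "grasp_force": force on a finger pad.
Only numpy, scipy, OpenCV 4.12 (cv2) and the standard library are available. Lean on these libraries where they do the work, as an engineer would, in place of code of your own. Each camera call takes 0.05 s, during which the arm holds its last target. There are 200 camera calls.

## Task

Reach behind the far wall of the full coin box and drag it along the counter towards the robot, in between the dock's two guide rails, until it is fully home against the dock's stop bar; bed it there by leaning on it for about half a second with roughly 12 N, and never push or pull on the box with more than 22 N. Then slide the dock's bolt fully across behind it so that it cannot slide out. Keep the box flat on the counter, and leave everything else where it stands.

Things in the scene. Friction and masses are not known exactly. Their poses are not given: they have to be found in the camera images.
- box: The coin box: steel, 95 mm deep (x), 130 mm wide (y), 60 mm high, upright walls, 0.5 to 0.9 kg, loose on the counter beyond the dock's mouth, askew. Coins fill it nearly to the rim, so no finger fits inside, and it is too wide to grip: put fingertips down behind its far (+x) wall. Takes 1 to 8 N to slide; touch it slowly (20 mm/s). Origin: centre of underside; x points away from the robot.
- dock: Dock fixed to the counter: two aluminium guide rails 22 mm high along its x axis, inner faces at y = +69 and -69 mm, straight from x = -61 to +5 mm, then flaring out (29 degrees) to x = +46 mm. No floor: the box slides on the counter, from +x towards -x, axes parallel to the dock's. Origin: counter level on the channel's centre line; x points away from the robot, y to the bolt.
- channel_end (a point): On the dock at x = -47.5 mm, y = 0, z = 15 mm: nominal place of the stop bar's far face. The rigid dark steel bar (126 mm wide, 30 mm high) is adjustable: its true far face lies anywhere within 16 mm either way along x and is not reported. Find it by feel: drag slowly and stop when the force rises. When home, the box's origin lies 47.5 mm beyond that face.
- feeler (a joint): Small sprung brass feeler in the middle of the stop bar, 5 mm proud of its far face. Value: metres it is pushed in; 0 = free, 0.005 = box touching the bar, fully home; above 0.003 counts as home. Its spring is weak (under 1 N): it can hardly be felt and does not push the box back.
- bolt (a joint): Sliding bolt: 12 mm steel rod along the dock's y axis at the left (+y) of its mouth, axis at dock x = +74 mm, 29 mm high. 0 = drawn back, tip at dock y = +92 mm; grows towards dock -y; 0.060 = end stop, fully across, tip at y = +32 mm behind the box. Starts 0 to 0.006. Slides with about 2 N, stays where left. A box not far enough in blocks it.
- bolt_knob (a point): Top centre of the bolt's upright knob, 77 mm above the counter: black head 18 mm wide from 62 to 77 mm high on a 12 mm post. Moves with the bolt; at bolt = 0 it is at dock x = +74, y = +172 mm. Push it towards dock -y from its +y side, or pinch it. Bed below 18 mm high; two bridges 45 mm high and 9 mm thick over the rod, at dock y = 97 and 188 mm.
- detergent: Bystander, to be left alone: blue bottle, 72 mm across, 210 mm high; origin at the centre of its underside.
- mug: Bystander, to be left alone: white mug, 80 mm across, 90 mm high; origin at the centre of its underside.
- lost_tray: Bystander, to be left alone: empty grey tray, 100 x 140 x 45 mm; origin at the centre of its underside.
- jar: Bystander, to be left alone: glass jar, 54 mm across, 60 mm high, right of the dock; origin at the centre of its underside.
- screwdriver: Bystander, to be left alone: screwdriver lying right of the box; origin at the centre of its underside.
- token_case: Bystander, to be left alone: black case, 50 x 35 x 30 mm, left of the dock; origin at the centre of its underside.
There are look-alikes about, which are no part of the job. Of the things shaped like the part that bears feeler, the dark steel one is meant.

How it is judged (in metres and radians):
On the way, in this order (a step that is already met when the one before it is completed fails the run):
1. the box has been dragged in between the guide rails (its origin less than 27 mm beyond the dock's origin) (x of box in the frame of dock below 0.027 m and y of box in the frame of dock between -0.008 and 0.008 m).
2. the box is bedded: home against the stop bar (feeler pushed in more than 3 mm) with the fingers leaning on it with more than 7 N for 0.3 s (value of joint feeler above 0.003 m and contact force between the fingers and box above 7 N), for 0.3 s.
At the end, for the whole second after the job is handed in: The box stands flat, square and at rest between the rails, home against the stop bar (feeler pushed in more than 3 of its 5 mm, box within 0.08 rad of the dock), and the bolt is across behind it (more than 50 of its 60 mm) (value of joint feeler above 0.003 m and value of joint bolt above 0.05 m and x of box in the frame of dock below 0.02 m and angle between the x axis of box and the x axis of dock, either way round below 0.08 rad and height (world z) of box below 0.004 m and angle between box's own z axis and vertical below 0.04 rad and linear speed of box below 0.01 m/s); the robot touches nothing.
It fails at once if the fingers push or pull on the box with more than 22 N (contact force between the fingers and box above 22 N).
It fails at once if the box is tipped more than 0.2 rad or lifted more than 15 mm off the counter (angle between box's own z axis and vertical above 0.2 rad or height (world z) of box above 0.015 m).
It fails at once if another thing on the counter is moved by more than 30 mm (distance of any of detergent, mug, lost_tray, jar, screwdriver, token_case from where it was at the start of the episode above 0.03 m).
It also fails if it takes over 53 s, if anything falls off the work surface, if the arm or the gripper's body presses on something with over 40 N, if the wrist force passes 120 N, or if a joint passes its speed limit or range.

## Working session

There is one attempt and no reset: what is moved stays moved. The work goes in short steps, Python scripts to look and compute and a tool call to move; the robot and the scene stay as the last step left them, time stands still between calls to the robot, and variables do not carry over. Pictures are saved under pics/ and viewed, at most 10 in all, crops included, and the job is handed in when it is done.

Besides the shell and the picture viewer there is one more tool, called by a JSON object that holds its "fn" and its "kwargs". play_rows: Moves the arm, as the interface text tells. Its arguments: {"type":"object","properties":{"increments":{"type":"array"},"squeeze":{"type":"number"}},"required":["increments"]}

```bash
mkdir -p pics
cat > h.py <<'E'
import numpy as np, cv2
from workcell import bot
def snap(n,f):
    im=bot.camera(n); cv2.imwrite(f'pics/{f}.png',cv2.cvtColor(im,cv2.COLOR_RGB2BGR)); return im
def ray(n,u,v,z,info=None):
    c=info or bot.camera_info(n); f=210/np.tan(np.radians(c['fovy'])/2)
    R=np.array(c['R']);t=np.array(c['t'])
    d=R.T@np.array([(u-c['cx'])/f,(v-c['cy'])/f,1]); o=-R.T@t
    return o+d*(z-o[2])/d[2]
def proj(n,X,info=None):
    c=info or bot.camera_info(n); f=210/np.tan(np.radians(c['fovy'])/2)
    p=np.array(c['R'])@np.array(X)+np.array(c['t']); return np.array([c['cx']+f*p[0]/p[2],c['cy']+f*p[1]/p[2]])
E
python3 - <<'E'
from h import *
for n in('top','side'):
    snap(n,n+'0'); c=bot.camera_info(n); print(n,c['fovy'],c['cx'],c['cy'],(-np.array(c['R']).T@c['t']).round(3),np.round(c['R'],3).tolist())
o=bot.get_obs(); print(o)
E
```

```text
top 48.435245198727756 280.49262446024574 214.4509809808025 [ 0.322 -0.005  1.295] [[0.009, -1.0, -0.006], [-0.988, -0.008, -0.152], [0.152, 0.007, -0.988]]
side 57.96433194174415 277.6573529844209 205.02386473357706 [0.191 0.807 0.775] [[-0.928, -0.372, 0.015], [-0.238, 0.561, -0.793], [0.287, -0.739, -0.61]]
{'time': 0.1, 'q': array([-6.81833660e+01,  5.00811078e+00,  1.00389225e+01,  9.50999359e+01,
       -1.02038912e-03,  9.00003650e+01]), 'qd': array([ 0.00947707, -0.02183214,  0.23956587, -0.00841202, -0.02188245,
        0.03643065]), 'joint_efforts': array([-1.07385145e-03, -5.21561944e+01,  4.65652764e+01,  1.60511525e-02,
       -9.18207343e-05, -5.53731695e-06]), 'ee_pos': array([ 0.20431643, -0.51041158,  0.22675178]), 'tcp_rot': array([-1.79930876e+02,  1.02082879e-03,  2.18162702e+01]), 'wrist_force': array([ 0.04903609, -0.26301857,  0.03145206]), 'torque': array([ 0.03076501,  0.02030171, -0.03691668]), 'grasp_force': 0.0, 'opening': 0.08502312579198074}
```

View pics/top0.png

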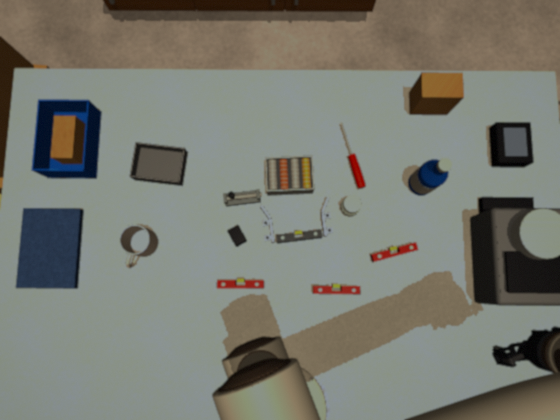

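View pics/side0.png

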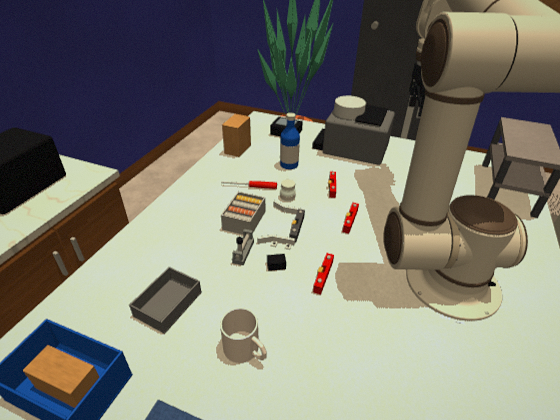

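The top view shows the box at about (290,174), the dark bar at about (299,236), the rails at x≈268 and 327, and the bolt at about (242,198). I'll zoom in on that region.

Run:
```python
from h import *
im=cv2.imread('pics/top0.png')[140:260,215:375]
cv2.imwrite('pics/top0z.png',cv2.resize(im,None,fx=5,fy=5,interpolation=cv2.INTER_CUBIC))
```

```text
(no output)
```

View pics/top0z.png

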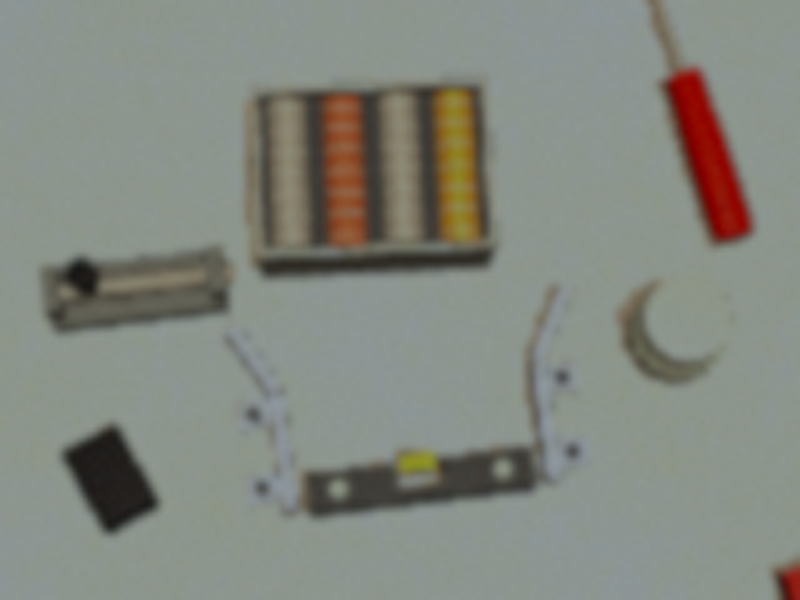

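Run:
```python
from h import *
def Z(X,Y,z): return ray('top',215+X/5,140+Y/5,z)[:2]*1000
P=dict(barFL=(305,472,.03),barFR=(533,450,.03),barNL=(310,514,.03),barNR=(535,490,.03),railLtopEnd=(278,398,.022),railLnear=(295,508,.022),flareL=(230,332,.022),railRend=(540,370,.022),railRnear=(550,478,.022),flareR=(556,290,.022),bFL=(254,88,.06),bFR=(486,80,.06),bNR=(492,247,.06),bNL=(262,257,.06),knob=(84,272,.077),boltL=(45,290,.045),boltR=(225,258,.045))
for k,v in P.items(): print(k,Z(*v).round(0))
```

```text
barFL [461.  15.]
barFR [ 474. -109.]
barNL [438.  12.]
barNR [ 452. -110.]
railLtopEnd [503.  31.]
railLnear [442.  21.]
flareL [540.  58.]
railRend [ 520. -114.]
railRnear [ 460. -119.]
flareR [ 565. -123.]
bFL [668.  45.]
bFR [674. -82.]
bNR [581. -85.]
bNL [574.  39.]
knob [562. 133.]
boltL [558. 158.]
boltR [577.  60.]
```

Estimated poses:
- **Dock:** origin about (506,-42) mm, yaw about 6°. The knob comes out at dock (73.5,168), which is consistent.
- **Bar face:** about dock x -39.
- **Box:** centre about (624,-21) mm, yaw about 3°, so dock (119,+9).

Next I rotate the tool to yaw 3° and fly over behind the box.

{"fn": "play_rows", "kwargs": {"increments": [{"slide": [0, 0, 0], "angular": [0, 0, 6.3], "claw": 1}, {"slide": [0, 0, 0], "angular": [0, 0, 6.3], "claw": 1}, {"slide": [0, 0, 0], "angular": [0, 0, 6.2], "claw": 1}, {"slide": [34, -31, 0], "angular": [0, 0, 0], "claw": 1}, {"slide": [34, -31, 0], "angular": [0, 0, 0], "claw": 1}, {"slide": [34, -31, 0], "angular": [0, 0, 0], "claw": 1}, {"slide": [34, -31, 0], "angular": [0, 0, 0], "claw": 1}, {"slide": [34, -31, 0], "angular": [0, 0, 0], "claw": 1}]}}

```text
time: 0.9
ee_pos: [0.3669, -0.3453, 0.2271]
tcp_rot: [-180.0, 0.0, 3.0]
wrist_force: [1.5, -1.8, -0.8]
opening: 0.0857
grasp_force: 0.0
```

{"fn": "play_rows", "kwargs": {"increments": [{"slide": [34, -31, 0], "angular": [0, 0, 0], "claw": 1}, {"slide": [34, -31, 0], "angular": [0, 0, 0], "claw": 1}, {"slide": [34, -31, 0], "angular": [0, 0, 0], "claw": 1}, {"slide": [34, -31, 0], "angular": [0, 0, 0], "claw": 1}, {"slide": [34, -31, 0], "angular": [0, 0, 0], "claw": 1}, {"slide": [34, -31, 0], "angular": [0, 0, 0], "claw": 1}, {"slide": [34, -31, 0], "angular": [0, 0, 0], "claw": 1}, {"slide": [0, 0, 0], "angular": [0, 0, 0], "claw": 1}]}}

```text
time: 1.7
ee_pos: [0.5947, -0.1138, 0.2254]
tcp_rot: [-179.9, 0.1, 3.3]
wrist_force: [-0.3, -0.5, -0.5]
opening: 0.0855
grasp_force: 0.0
```

Run:
```python
from h import *
o=bot.get_obs();print(o['time'],o['ee_pos'],o['tcp_rot'],o['opening'])
c=bot.camera_info('wrist');snap('wrist','w1');import pickle;pickle.dump(c,open('w1.pkl','wb'))
print((-np.array(c['R']).T@c['t']).round(3))
```

```text
1.7 [ 0.59474352 -0.1137592   0.22539245] [-1.79918188e+02  9.62903214e-02  3.27222552e+00] 0.08548968898945057
[ 0.679 -0.109  0.372]
```

View pics/w1.png

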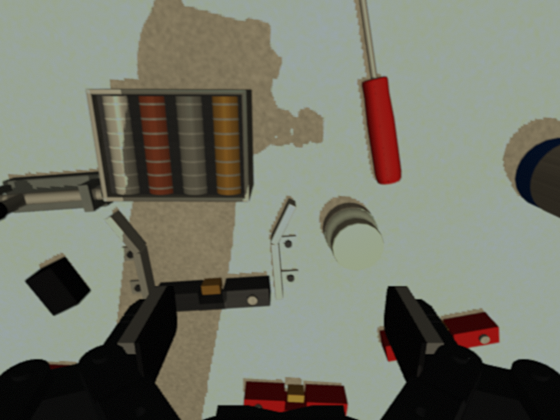

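The wrist view shows the box rim corners at (88,91), (250,90), (250,200) and (105,202), and the dock bar and rails below it. I'll refine the poses from these.

Run:
```python
from h import *; import pickle
c=pickle.load(open('w1.pkl','rb'))
P=dict(bFL=(88,91,.06),bFR=(251,90,.06),bNR=(251,199,.06),bNL=(104,202,.06),barFR=(268,277,.03),barFL=(160,283,.03),barNR=(270,304,.03),fR=(293,198,.022),rRe=(272,240,.022),rRn=(276,297,.022),fL=(116,208,.022),rLe=(146,248,.022),rLn=(153,288,.022))
for k,(u,v,z) in P.items(): print(k,(ray('w',u,v,z,c)[:2]*1000).round(0))
im=cv2.imread('pics/w1.png')[60:330,60:310]
cv2.imwrite('pics/w1z.png',cv2.resize(im,None,fx=2.2,fy=2.2,interpolation=cv2.INTER_CUBIC))
```

```text
bFL [667.  46.]
bFR [675. -85.]
bNR [584. -88.]
bNL [573.  43.]
barFR [ 490. -107.]
barFL [476.   7.]
barNR [ 457. -110.]
fR [ 575. -127.]
rRe [ 529. -109.]
rRn [ 461. -116.]
fL [555.  50.]
rLe [512.  22.]
rLn [465.  18.]
```

View pics/w1z.png

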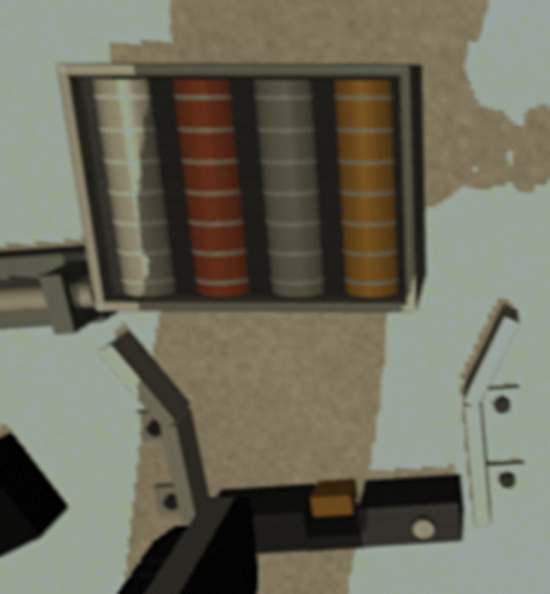

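The wrist view confirms the box centre at about (625,-21), yaw about 3.3°. It also confirms the dock at about (506,-42), yaw 6°. Next I go behind the far wall.

{"fn": "play_rows", "kwargs": {"increments": [{"slide": [27, -23, 0], "angular": [0, 0, 0], "claw": 1}, {"slide": [27, -23, 0], "angular": [0, 0, 0], "claw": 1}, {"slide": [27, -23, 0], "angular": [0, 0, 0], "claw": 1}, {"slide": [27, -22, 0], "angular": [0, 0, 0], "claw": 1}, {"slide": [0, 0, 0], "angular": [0, 0, 0], "claw": 1}, {"slide": [0, 0, 0], "angular": [0, 0, 0], "claw": 1}]}}

```text
time: 2.35
ee_pos: [0.695, -0.0217, 0.2265]
tcp_rot: [180.0, 0.1, 3.0]
wrist_force: [-0.1, 0.2, 0.0]
opening: 0.0856
grasp_force: 0.0
```

{"fn": "play_rows", "kwargs": {"increments": [{"slide": [4, -4, 25], "angular": [0, 0, 0], "claw": 1}, {"slide": [0, 0, 40], "angular": [0, 0, 0], "claw": 1}, {"slide": [0, 0, 40], "angular": [0, 0, 0], "claw": 1}, {"slide": [0, 0, 40], "angular": [0, 0, 0], "claw": 1}, {"slide": [0, 0, 25], "angular": [0, 0, 0], "claw": 1}, {"slide": [0, 0, 10], "angular": [0, 0, 0], "claw": 1}, {"slide": [0, 0, 0], "angular": [0, 0, 0], "claw": 1}, {"slide": [0, 0, 0], "angular": [0, 0, 0], "claw": 1}]}}

```text
time: 3.15
ee_pos: [0.6996, -0.0176, 0.0496]
tcp_rot: [180.0, -0.1, 3.0]
wrist_force: [-0.1, 0.1, 1.1]
opening: 0.0854
grasp_force: 0.0
```

{"fn": "play_rows", "kwargs": {"increments": [{"slide": [0, 0, 6], "angular": [0, 0, 0], "claw": 1}, {"slide": [0, 0, 6], "angular": [0, 0, 0], "claw": 1}, {"slide": [0, 0, 6], "angular": [0, 0, 0], "claw": 1}, {"slide": [0, 0, 2], "angular": [0, 0, 0], "claw": 1}, {"slide": [0, 0, 0], "angular": [0, 0, 0], "claw": 1}]}}

```text
time: 3.65
ee_pos: [0.6988, -0.0168, 0.0267]
tcp_rot: [-180.0, 0.1, 3.0]
wrist_force: [0.1, 0.4, 0.3]
opening: 0.0857
grasp_force: 0.0
```

Run:
```python
from h import *
a=snap('wrist','w2');b=snap('side','s2')
b=b[150:300,190:340]
m=np.hstack([cv2.resize(a,(400,300)),cv2.resize(b,(400,400))[50:350]])
cv2.imwrite('pics/m2.png',m[...,::-1])
```

```text
(no output)
```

View pics/m2.png

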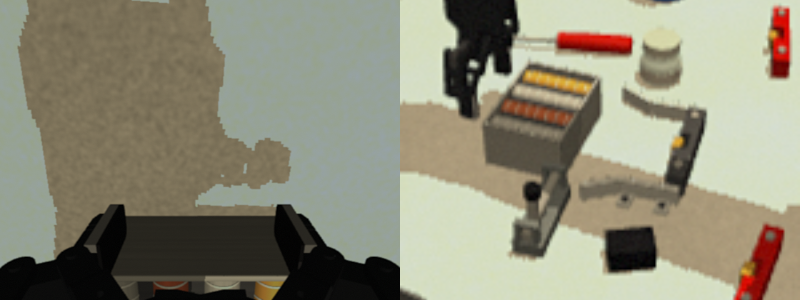

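The fingers are down behind the far wall with clearance. I'll approach slowly.

{"fn": "play_rows", "kwargs": {"increments": [{"slide": [-2, 0, 0], "angular": [0, 0, 0], "claw": 1}, {"slide": [-2, 0, 0], "angular": [0, 0, 0], "claw": 1}, {"slide": [-2, 0, 0], "angular": [0, 0, 0], "claw": 1}, {"slide": [-2, 0, 0], "angular": [0, 0, 0], "claw": 1}, {"slide": [-2, 0, 0], "angular": [0, 0, 0], "claw": 1}, {"slide": [-2, 0, 0], "angular": [0, 0, 0], "claw": 1}]}}

```text
time: 4.35
ee_pos: [0.6869, -0.0175, 0.0274]
tcp_rot: [-180.0, -0.0, 3.0]
wrist_force: [-0.1, 0.1, -0.3]
opening: 0.0853
grasp_force: 0.0
```

{"fn": "play_rows", "kwargs": {"increments": [{"slide": [-2, 0, 0], "angular": [0, 0, 0], "claw": 1}, {"slide": [-2, 0, 0], "angular": [0, 0, 0], "claw": 1}, {"slide": [-2, 0, 0], "angular": [0, 0, 0], "claw": 1}, {"slide": [-2, 0, 0], "angular": [0, 0, 0], "claw": 1}]}}

```text
time: 4.75
ee_pos: [0.6793, -0.0179, 0.0274]
tcp_rot: [180.0, -0.0, 3.0]
wrist_force: [3.0, 0.5, -1.6]
opening: 0.0854
grasp_force: 1.5
```

Contact made (3 N). Now I drag while straightening the box towards the dock axis.

{"fn": "play_rows", "kwargs": {"increments": [{"slide": [-2, 0.3, 0], "angular": [0, 0, -0.13], "claw": 1}, {"slide": [-2, 0.3, 0], "angular": [0, 0, -0.13], "claw": 1}, {"slide": [-2, 0.3, 0], "angular": [0, 0, -0.13], "claw": 1}, {"slide": [-2, 0.3, 0], "angular": [0, 0, -0.13], "claw": 1}, {"slide": [-2, 0.3, 0], "angular": [0, 0, -0.13], "claw": 1}, {"slide": [-2, 0.3, 0], "angular": [0, 0, -0.13], "claw": 1}, {"slide": [-2, 0.3, 0], "angular": [0, 0, -0.13], "claw": 1}, {"slide": [-2, 0.3, 0], "angular": [0, 0, -0.13], "claw": 1}]}}

```text
time: 5.55
ee_pos: [0.6632, -0.0213, 0.0274]
tcp_rot: [-180.0, -0.0, 4.1]
wrist_force: [2.8, 1.3, -1.2]
opening: 0.085
grasp_force: 1.6
```

{"fn": "play_rows", "kwargs": {"increments": [{"slide": [-2, 0.3, 0], "angular": [0, 0, -0.13], "claw": 1}, {"slide": [-2, 0.3, 0], "angular": [0, 0, -0.13], "claw": 1}, {"slide": [-2, 0.3, 0], "angular": [0, 0, -0.13], "claw": 1}, {"slide": [-2, 0.3, 0], "angular": [0, 0, -0.13], "claw": 1}, {"slide": [-2, 0.3, 0], "angular": [0, 0, -0.13], "claw": 1}, {"slide": [-2, 0.3, 0], "angular": [0, 0, -0.13], "claw": 1}, {"slide": [-2, 0.3, 0], "angular": [0, 0, -0.13], "claw": 1}, {"slide": [-2, 0.3, 0], "angular": [0, 0, -0.13], "claw": 1}]}}

```text
time: 6.35
ee_pos: [0.6474, -0.025, 0.0274]
tcp_rot: [-180.0, -0.0, 5.1]
wrist_force: [3.7, 1.9, -1.6]
opening: 0.0853
grasp_force: 1.6
```

{"fn": "play_rows", "kwargs": {"increments": [{"slide": [-2, 0.3, 0], "angular": [0, 0, -0.13], "claw": 1}, {"slide": [-2, 0.3, 0], "angular": [0, 0, -0.13], "claw": 1}, {"slide": [-2, 0.3, 0], "angular": [0, 0, -0.13], "claw": 1}, {"slide": [-2, 0.3, 0], "angular": [0, 0, -0.13], "claw": 1}, {"slide": [-2, 0.3, 0], "angular": [0, 0, -0.13], "claw": 1}, {"slide": [-2, 0.3, 0], "angular": [0, 0, -0.13], "claw": 1}, {"slide": [-1, 0.3, 0], "angular": [0, 0, -0.1], "claw": 1}]}}

```text
time: 7.05
ee_pos: [0.6346, -0.0283, 0.0274]
tcp_rot: [-180.0, 0.0, 6.0]
wrist_force: [3.0, 2.2, 0.3]
opening: 0.0854
grasp_force: 1.5
```

Run:
```python
from h import *
o=bot.get_obs();print(o['time'],o['ee_pos'],o['tcp_rot'],o['wrist_force'])
a=snap('top','t3')[140:260,215:375]; cv2.imwrite('pics/t3z.png',cv2.resize(a,None,fx=5,fy=5,interpolation=cv2.INTER_CUBIC)[...,::-1])
```

```text
7.05 [ 0.63459913 -0.0282639   0.02741814] [-1.79992605e+02  2.22798185e-03  5.98862022e+00] [2.96809623 2.15534064 0.28787268]
```

View pics/t3z.png

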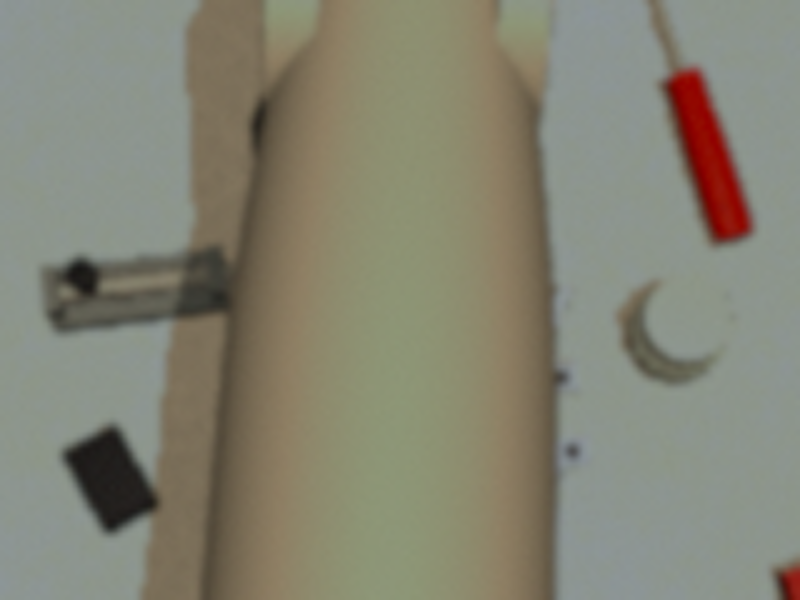

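The arm hides the box in the top view, so I'll check the side view.

Run:
```python
from h import *
a=snap('side','s3')[175:275,215:335]; cv2.imwrite('pics/s3z.png',cv2.resize(a,None,fx=6,fy=6,interpolation=cv2.INTER_CUBIC)[...,::-1])
```

```text
(no output)
```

View pics/s3z.png

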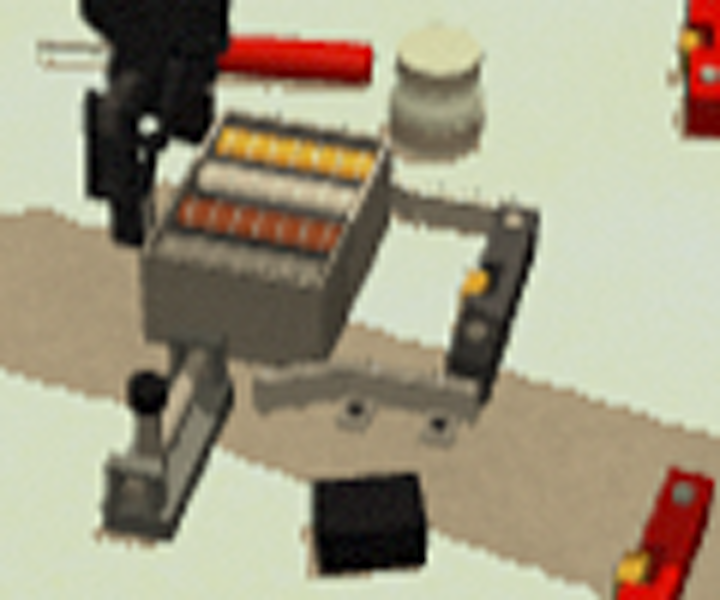

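Run:
```python
from h import *
a=np.radians(6);R=np.array([[np.cos(a),np.sin(a)],[-np.sin(a),np.cos(a)]])
for k,X,Y,z in[('NLtop',328,283,.06),('NRtop',389,150,.06),('FLtop',145,252,.06),('FRtop',222,113,.06),('NLbot',322,362,0),('FLbot',150,340,0),('barFL top',452,370,.03),('barFR top',497,205,.03),('railLflare end top',258,375,.022),('railL bend top',345,362,.022),('knob',148,385,.075)]:
    p=ray('side',215+X/6,175+Y/6,z)[:2]*1000; print(k,p.round(0),(R@(p-[506,-42])).round(0))
```

```text
NLtop [518.  24.] [19. 65.]
NRtop [531. -88.] [ 20. -48.]
FLtop [611.  38.] [113.  68.]
FRtop [625. -84.] [114. -54.]
NLbot [524.  17.] [25. 57.]
FLbot [612.  36.] [114.  66.]
barFL top [451.  29.] [-47.  76.]
barFR top [ 474. -102.] [-38. -57.]
railLflare end top [540.  60.] [45. 98.]
railL bend top [505.  35.] [ 7. 77.]
knob [559. 138.] [ 71. 174.]
```

The box measures centred (left wall at dock y≈66) and aligned. I'll drag it straight in.

{"fn": "play_rows", "kwargs": {"increments": [{"slide": [-2, 0, 0], "angular": [0, 0, 0], "claw": 1}, {"slide": [-2, 0, 0], "angular": [0, 0, 0], "claw": 1}, {"slide": [-2, 0, 0], "angular": [0, 0, 0], "claw": 1}, {"slide": [-2, 0, 0], "angular": [0, 0, 0], "claw": 1}, {"slide": [-2, 0, 0], "angular": [0, 0, 0], "claw": 1}, {"slide": [-2, 0, 0], "angular": [0, 0, 0], "claw": 1}, {"slide": [-2, 0, 0], "angular": [0, 0, 0], "claw": 1}]}}

```text
time: 7.85
ee_pos: [0.6207, -0.0298, 0.0274]
tcp_rot: [180.0, 0.0, 6.0]
wrist_force: [3.6, 0.3, -1.3]
opening: 0.0852
grasp_force: 1.7
```

{"fn": "play_rows", "kwargs": {"increments": [{"slide": [-2, 0, 0], "angular": [0, 0, 0], "claw": 1}, {"slide": [-2, 0, 0], "angular": [0, 0, 0], "claw": 1}, {"slide": [-2, 0, 0], "angular": [0, 0, 0], "claw": 1}, {"slide": [-2, 0, 0], "angular": [0, 0, 0], "claw": 1}]}}

```text
time: 8.25
ee_pos: [0.6128, -0.0306, 0.0274]
tcp_rot: [180.0, -0.0, 6.0]
wrist_force: [3.6, 0.6, -0.5]
opening: 0.0856
grasp_force: 1.7
```

{"fn": "play_rows", "kwargs": {"increments": [{"slide": [-2, 0, 0], "angular": [0, 0, 0], "claw": 1}, {"slide": [-2, 0, 0], "angular": [0, 0, 0], "claw": 1}, {"slide": [-2, 0, 0], "angular": [0, 0, 0], "claw": 1}, {"slide": [-2, 0, 0], "angular": [0, 0, 0], "claw": 1}]}}

```text
time: 8.65
ee_pos: [0.6048, -0.0314, 0.0274]
tcp_rot: [-180.0, -0.0, 6.0]
wrist_force: [3.9, 0.4, 0.2]
opening: 0.0858
grasp_force: 1.7
```

{"fn": "play_rows", "kwargs": {"increments": [{"slide": [-2, 0, 0], "angular": [0, 0, 0], "claw": 1}, {"slide": [-2, 0, 0], "angular": [0, 0, 0], "claw": 1}, {"slide": [-2, 0, 0], "angular": [0, 0, 0], "claw": 1}, {"slide": [-2, 0, 0], "angular": [0, 0, 0], "claw": 1}]}}

```text
time: 9.05
ee_pos: [0.5969, -0.0322, 0.0274]
tcp_rot: [-180.0, -0.0, 6.0]
wrist_force: [3.1, -0.3, 0.1]
opening: 0.0855
grasp_force: 1.7
```

{"fn": "play_rows", "kwargs": {"increments": [{"slide": [-2, 0, 0], "angular": [0, 0, 0], "claw": 1}, {"slide": [-2, 0, 0], "angular": [0, 0, 0], "claw": 1}, {"slide": [-2, 0, 0], "angular": [0, 0, 0], "claw": 1}, {"slide": [-2, 0, 0], "angular": [0, 0, 0], "claw": 1}, {"slide": [-2, 0, 0], "angular": [0, 0, 0], "claw": 1}, {"slide": [-1, 0, 0], "angular": [0, 0, 0], "claw": 1}]}}

```text
time: 9.65
ee_pos: [0.5859, -0.0334, 0.0274]
tcp_rot: [-180.0, 0.0, 6.0]
wrist_force: [4.2, 0.9, -0.5]
opening: 0.0854
grasp_force: 1.7
```

{"fn": "play_rows", "kwargs": {"increments": [{"slide": [-1, 0, 0], "angular": [0, 0, 0], "claw": 1}, {"slide": [-1, 0, 0], "angular": [0, 0, 0], "claw": 1}, {"slide": [-1, 0, 0], "angular": [0, 0, 0], "claw": 1}, {"slide": [-1, 0, 0], "angular": [0, 0, 0], "claw": 1}]}}

```text
time: 10.05
ee_pos: [0.582, -0.0338, 0.0274]
tcp_rot: [180.0, 0.0, 6.0]
wrist_force: [3.7, 0.3, -0.8]
opening: 0.0851
grasp_force: 1.7
```

{"fn": "play_rows", "kwargs": {"increments": [{"slide": [-1, 0, 0], "angular": [0, 0, 0], "claw": 1}, {"slide": [-1, 0, 0], "angular": [0, 0, 0], "claw": 1}, {"slide": [-1, 0, 0], "angular": [0, 0, 0], "claw": 1}]}}

```text
time: 10.35
ee_pos: [0.579, -0.0341, 0.0274]
tcp_rot: [180.0, -0.0, 6.0]
wrist_force: [3.8, -0.1, -0.6]
opening: 0.0854
grasp_force: 1.9
```

{"fn": "play_rows", "kwargs": {"increments": [{"slide": [-1, 0, 0], "angular": [0, 0, 0], "claw": 1}, {"slide": [-1, 0, 0], "angular": [0, 0, 0], "claw": 1}]}}

```text
time: 10.55
ee_pos: [0.5771, -0.0343, 0.0274]
tcp_rot: [180.0, -0.0, 6.0]
wrist_force: [3.3, 0.5, -0.7]
opening: 0.0854
grasp_force: 1.9
```

{"fn": "play_rows", "kwargs": {"increments": [{"slide": [-1, 0, 0], "angular": [0, 0, 0], "claw": 1}, {"slide": [-1, 0, 0], "angular": [0, 0, 0], "claw": 1}]}}

```text
time: 10.75
ee_pos: [0.5754, -0.0345, 0.0275]
tcp_rot: [-180.0, -0.0, 6.0]
wrist_force: [6.9, 0.4, -0.7]
opening: 0.0855
grasp_force: 3.4
```

{"fn": "play_rows", "kwargs": {"increments": [{"slide": [-0.7, 0, 0], "angular": [0, 0, 0], "claw": 1}, {"slide": [-0.7, 0, 0], "angular": [0, 0, 0], "claw": 1}]}}

```text
time: 10.95
ee_pos: [0.5751, -0.0344, 0.028]
tcp_rot: [-180.0, -0.2, 6.0]
wrist_force: [10.3, 1.1, 0.4]
opening: 0.0858
grasp_force: 5.3
```

{"fn": "play_rows", "kwargs": {"increments": [{"slide": [-0.5, 0, 0], "angular": [0, 0, 0], "claw": 1}, {"slide": [-0.5, 0, 0], "angular": [0, 0, 0], "claw": 1}]}}

```text
time: 11.15
ee_pos: [0.5749, -0.0343, 0.0285]
tcp_rot: [-180.0, -0.3, 6.0]
wrist_force: [12.6, 2.5, 0.8]
opening: 0.0856
grasp_force: 6.5
```

Force has risen to 12.6 N with no further motion. I'll hold it there.

{"fn": "play_rows", "kwargs": {"increments": [{"slide": [0, 0, 0], "angular": [0, 0, 0], "claw": 1}, {"slide": [0, 0, 0], "angular": [0, 0, 0], "claw": 1}, {"slide": [0, 0, 0], "angular": [0, 0, 0], "claw": 1}, {"slide": [0, 0, 0], "angular": [0, 0, 0], "claw": 1}, {"slide": [0, 0, 0], "angular": [0, 0, 0], "claw": 1}, {"slide": [0, 0, 0], "angular": [0, 0, 0], "claw": 1}]}}

```text
time: 11.75
ee_pos: [0.5749, -0.0343, 0.0285]
tcp_rot: [-180.0, -0.3, 6.0]
wrist_force: [12.4, 1.9, -0.3]
opening: 0.0853
grasp_force: 5.9
```

Run:
```python
from h import *
a=snap('side','s4')[175:275,215:335]; cv2.imwrite('pics/s4z.png',cv2.resize(a,None,fx=6,fy=6,interpolation=cv2.INTER_CUBIC)[...,::-1])
o=bot.get_obs();print(o['time'],o['wrist_force'],o['torque'])
```

```text
11.8 [11.14508954  3.12954255  0.49202547] [ 0.48528542 -2.14720331  0.50093958]
```

View pics/s4z.png

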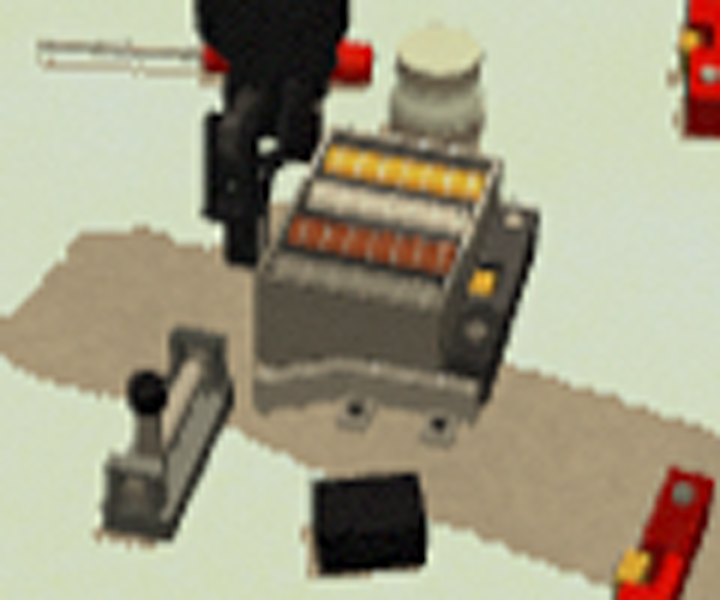

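The box is flush against the bar with the feeler hidden. Next I retreat, rise, and move to the knob's +y side.

{"fn": "play_rows", "kwargs": {"increments": [{"slide": [2, 0, 0], "angular": [0, 0, 0], "claw": 1}, {"slide": [4, 0, 0], "angular": [0, 0, 0], "claw": 1}, {"slide": [9, 0, 0], "angular": [0, 0, 0], "claw": 1}, {"slide": [5, 0, -30], "angular": [0, 0, 0], "claw": 1}, {"slide": [0, 0, -40], "angular": [0, 0, 0], "claw": 1}, {"slide": [0, 0, -40], "angular": [0, 0, 0], "claw": 1}, {"slide": [0, 0, -20], "angular": [0, 0, 0], "claw": -1}, {"slide": [0, 0, 0], "angular": [0, 0, 0], "claw": -1}]}}

```text
time: 12.6
ee_pos: [0.5941, -0.0328, 0.1609]
tcp_rot: [180.0, -0.3, 6.0]
wrist_force: [-0.3, 0.3, -0.5]
opening: 0.0591
grasp_force: 0.0
```

{"fn": "play_rows", "kwargs": {"increments": [{"slide": [0, -40, 0], "angular": [0, 0, 0], "claw": -1}, {"slide": [0, -40, 0], "angular": [0, 0, 0], "claw": -1}, {"slide": [0, -40, 0], "angular": [0, 0, 0], "claw": -1}, {"slide": [0, -40, 0], "angular": [0, 0, 0], "claw": -1}, {"slide": [0, -40, 0], "angular": [0, 0, 0], "claw": -1}, {"slide": [0, 0, 0], "angular": [0, 0, 0], "claw": -1}, {"slide": [0, 0, 0], "angular": [0, 0, 0], "claw": -1}]}}

```text
time: 13.3
ee_pos: [0.5763, 0.1179, 0.1575]
tcp_rot: [-177.9, 0.1, 10.6]
wrist_force: [-0.6, -0.3, -0.6]
opening: 0.0002
grasp_force: 0.0
```

Run:
```python
from h import *
a=np.radians(6);R=np.array([[np.cos(a),np.sin(a)],[-np.sin(a),np.cos(a)]])
o=bot.get_obs();p=o['ee_pos'];print(o['time'],p,o['tcp_rot'],o['opening'],'dock',R@(p[:2]*1000-[506,-42]))
im=snap('wrist','w5'); s=snap('side','s5')[170:290,200:360]
m=np.hstack([cv2.resize(im,(400,300)),cv2.resize(s,(400,300))]);cv2.imwrite('pics/m5.png',m[...,::-1])
```

```text
13.3 [0.57631351 0.11787416 0.15752888] [-1.77938997e+02  1.33176582e-01  1.06005336e+01] 0.00019848781630219819 dock [ 86.63972439 151.64858869]
```

View pics/m5.png

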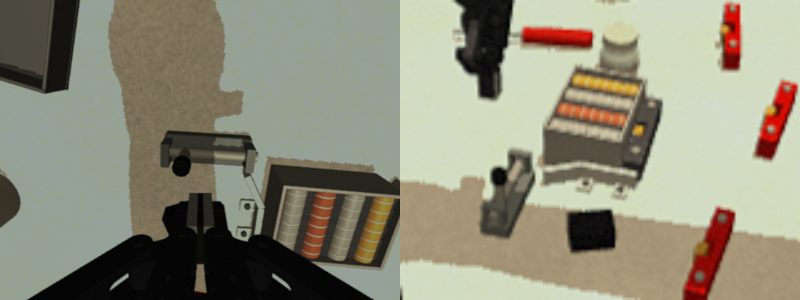

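{"fn": "play_rows", "kwargs": {"increments": [{"slide": [0, 0, 0], "angular": [0, 0, 0], "claw": -1}, {"slide": [0, 0, 0], "angular": [0, 0, 0], "claw": -1}, {"slide": [0, 0, 0], "angular": [0, 0, 0], "claw": -1}]}}

```text
time: 13.7
ee_pos: [0.5767, 0.1175, 0.1587]
tcp_rot: [-177.9, 0.0, 10.5]
wrist_force: [-0.1, -0.1, -0.4]
opening: 0.0001
grasp_force: 0.0
```

Run:
```python
from h import *
a=np.radians(6);R=np.array([[np.cos(a),np.sin(a)],[-np.sin(a),np.cos(a)]])
o=bot.get_obs();p=o['ee_pos'];print(o['time'],p,o['tcp_rot'],o['qd'].round(1),'dock',R@(p[:2]*1000-[506,-42]))
# knob from wrist picture: dark round blob
c=bot.camera_info('wrist');im=snap('wrist','w6')
g=cv2.cvtColor(im,cv2.COLOR_RGB2GRAY);print(im.shape)
k=proj('wrist',[.561,.135,.077],c);print('pred',k)
u,v=map(int,k);r=25;m=(g<30).astype(np.uint8)
n,l,s,ce=cv2.connectedComponentsWithStats(m[max(0,v-r):v+r,max(0,u-r):u+r])
for i in range(1,n):
    if s[i,4]>60: q=ce[i]+[max(0,u-r),max(0,v-r)]; x=ray('w',*q,.077,c); print(s[i],q,x,R@(x[:2]*1000-[506,-42]))
```

```text
13.7 [0.57668115 0.11753102 0.15868024] [-1.77910492e+02  2.46996558e-02  1.05497898e+01] [ 0.1 -0.1  0.   0.   0.  -0. ] dock [ 86.96947911 151.26889657]
(420, 560, 3)
pred [255.00233259 238.18793014]
[ 11   5  25  29 585] [253.3965812  231.73675214] [0.56542736 0.13681914 0.077     ] [ 77.79349948 171.6277005 ]
```

{"fn": "play_rows", "kwargs": {"increments": [{"slide": [0, 0, 0], "angular": [-2.1, 0, 0], "claw": -1}, {"slide": [0, 0, 0], "angular": [0, 0, 4.5], "claw": -1}, {"slide": [-3, -16, 0], "angular": [0, 0, 0], "claw": -1}, {"slide": [-3, -16, 0], "angular": [0, 0, 0], "claw": -1}, {"slide": [-3, -16, 0], "angular": [0, 0, 0], "claw": -1}, {"slide": [-3, -16, 0], "angular": [0, 0, 0], "claw": -1}, {"slide": [0, 0, 0], "angular": [0, 0, 0], "claw": -1}, {"slide": [0, 0, 0], "angular": [0, 0, 0], "claw": -1}]}}

```text
time: 14.55
ee_pos: [0.5632, 0.125, 0.1606]
tcp_rot: [-177.6, 0.1, 11.4]
wrist_force: [-0.2, 0.3, -0.7]
opening: -0.0
grasp_force: 0.0
```

Run:
```python
from h import *
o=bot.get_obs();print(o['q'].round(1),o['qd'].round(1),o['ee_pos'])
```

```text
[ 11.3   7.9   5.8  88.    2.4 179.9] [-0.6  0.4  0.1  0.1 -0.1  0. ] [0.5632028  0.1250073  0.16056684]
```

Joint 6 is at its limit. I'll turn the tool a quarter turn the other way instead.

{"fn": "play_rows", "kwargs": {"increments": [{"slide": [0, 0, 0], "angular": [-2.4, 0, -8], "claw": -1}, {"slide": [0, 0, 0], "angular": [0, 0, -8.5], "claw": -1}, {"slide": [0, 0, 0], "angular": [0, 0, -8.5], "claw": -1}, {"slide": [0, 0, 0], "angular": [0, 0, -8.5], "claw": -1}, {"slide": [0, 0, 0], "angular": [0, 0, -8.5], "claw": -1}, {"slide": [0, 0, 0], "angular": [0, 0, -8.5], "claw": -1}, {"slide": [0, 0, 0], "angular": [0, 0, -8.5], "claw": -1}, {"slide": [0, 0, 0], "angular": [0, 0, -8.5], "claw": -1}]}}

```text
time: 15.35
ee_pos: [0.5635, 0.1243, 0.1604]
tcp_rot: [179.9, -0.0, 79.2]
wrist_force: [-0.3, -0.2, 0.4]
opening: 0.0004
grasp_force: 0.0
```

{"fn": "play_rows", "kwargs": {"increments": [{"slide": [0, 0, 0], "angular": [0, 0, -8.5], "claw": -1}, {"slide": [0, 0, 0], "angular": [0, 0, -8.5], "claw": -1}, {"slide": [0, 0, 0], "angular": [0, 0, 0], "claw": -1}, {"slide": [0, 0, 0], "angular": [0, 0, 0], "claw": -1}]}}

```text
time: 15.75
ee_pos: [0.5634, 0.1244, 0.1604]
tcp_rot: [179.9, 0.0, 95.6]
wrist_force: [0.4, 0.2, 0.0]
opening: -0.0001
grasp_force: 0.0
```

{"fn": "play_rows", "kwargs": {"increments": [{"slide": [23, 0.5, 0], "angular": [0, 0, 0], "claw": -1}, {"slide": [23, 0, 0], "angular": [0, 0, 0], "claw": -1}, {"slide": [0, 0, 0], "angular": [0, 0, 0], "claw": -1}, {"slide": [0, 0, 30], "angular": [0, 0, 0], "claw": -1}, {"slide": [0, 0, 30], "angular": [0, 0, 0], "claw": -1}, {"slide": [0, 0, 22], "angular": [0, 0, 0], "claw": -1}, {"slide": [0, 0, 0], "angular": [0, 0, 0], "claw": -1}]}}

```text
time: 16.45
ee_pos: [0.5576, 0.1692, 0.0752]
tcp_rot: [-179.8, 0.1, 95.7]
wrist_force: [-0.0, 0.6, -1.2]
opening: 0.0001
grasp_force: 0.0
```

Run:
```python
from h import *
s=snap('side','s7')[170:290,200:360];cv2.imwrite('pics/s7.png',cv2.resize(s,None,fx=5,fy=5)[...,::-1])
```

```text
(no output)
```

View pics/s7.png

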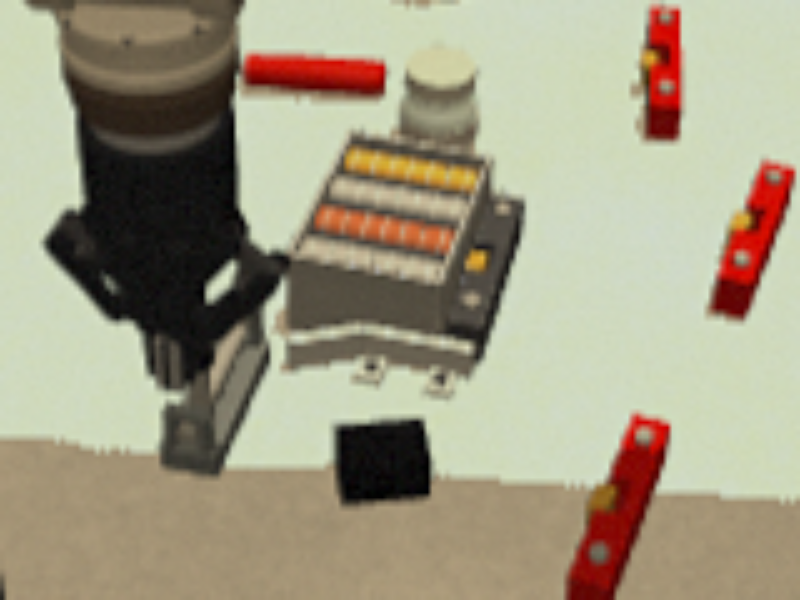

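{"fn": "play_rows", "kwargs": {"increments": [{"slide": [-4, 0, 0], "angular": [0, 0, 0], "claw": -1}, {"slide": [-4, 0, 0], "angular": [0, 0, 0], "claw": -1}, {"slide": [-4, 0, 0], "angular": [0, 0, 0], "claw": -1}, {"slide": [-4, 0, 0], "angular": [0, 0, 0], "claw": -1}, {"slide": [-4, 0, 0], "angular": [0, 0, 0], "claw": -1}, {"slide": [-4, 0, 0], "angular": [0, 0, 0], "claw": -1}]}}

```text
time: 17.1
ee_pos: [0.5618, 0.146, 0.0786]
tcp_rot: [179.9, 0.0, 95.8]
wrist_force: [0.2, 0.0, -0.2]
opening: 0.0001
grasp_force: 0.0
```

{"fn": "play_rows", "kwargs": {"increments": [{"slide": [-4, 0, 0], "angular": [0, 0, 0], "claw": -1}, {"slide": [-4, 0, 0], "angular": [0, 0, 0], "claw": -1}, {"slide": [-4, 0, 0], "angular": [0, 0, 0], "claw": -1}, {"slide": [-4, 0, 0], "angular": [0, 0, 0], "claw": -1}, {"slide": [-4, 0, 0], "angular": [0, 0, 0], "claw": -1}, {"slide": [-4, 0, 0], "angular": [0, 0, 0], "claw": -1}]}}

```text
time: 17.7
ee_pos: [0.5642, 0.1223, 0.0785]
tcp_rot: [179.9, 0.0, 95.8]
wrist_force: [-0.6, 0.4, -0.1]
opening: -0.0002
grasp_force: 0.0
```

{"fn": "play_rows", "kwargs": {"increments": [{"slide": [-4, 0, 0], "angular": [0, 0, 0], "claw": -1}, {"slide": [-4, 0, 0], "angular": [0, 0, 0], "claw": -1}, {"slide": [-3, 0, 0], "angular": [0, 0, 0], "claw": -1}]}}

```text
time: 18.0
ee_pos: [0.5653, 0.1112, 0.0785]
tcp_rot: [179.9, 0.0, 95.8]
wrist_force: [0.2, -0.7, -0.2]
opening: -0.0002
grasp_force: 0.0
```

Run:
```python
from h import *
print(bot.tcp_to_tips)
s=snap('side','s8')[170:290,200:300];w=snap('wrist','w8')
m=np.hstack([cv2.resize(s,(400,480)),cv2.resize(w[100:,100:460],(400,356))[:356]. __class__(0) if 0 else cv2.resize(w[:,100:460],(400,480))]);cv2.imwrite('pics/m8.png',m[...,::-1])
```

```text
0.019
```

View pics/m8.png

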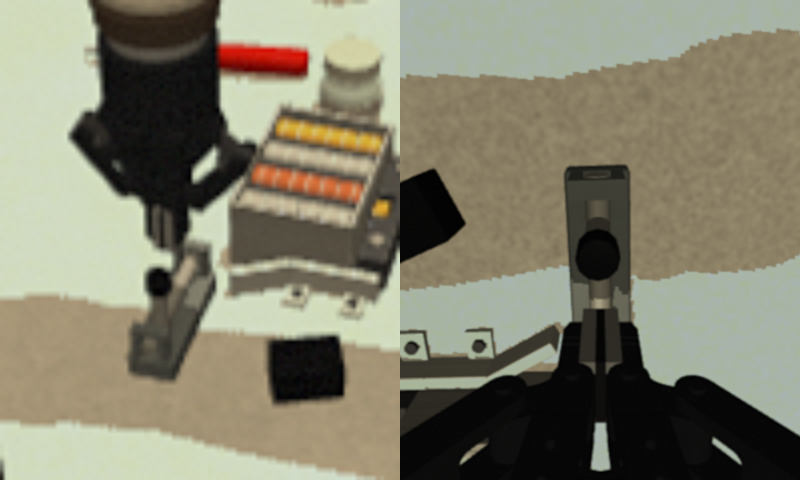

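Run:
```python
from h import *
a=np.radians(6);R=np.array([[np.cos(a),np.sin(a)],[-np.sin(a),np.cos(a)]])
c=bot.camera_info('wrist')
for k,X,Y,z in [('knob',598,256,.077),('knob near edge',598,280,.077),('knob far',598,230,.077),('bridge+y outer',598,167,.045),('tips',601,362,.0595),('tipsfront',601,310,.0595)]:
    p=ray('w',100+(X-400)*.9,Y*.875,z,c)[:2]*1000; print(k,p.round(0),(R@(p-[506,-42])).round(0))
print((-np.array(c['R']).T@c['t']).round(3), bot.get_obs()['ee_pos'], proj('w',bot.get_obs()['ee_pos']-[0,0,.019],c))
for X,Y in [(159,281),]:
    for z in(.07,):
        p=ray('side',200+X/4,170+Y/4,z)[:2]*1000;print(p,R@(p-[506,-42]))
```

```text
knob [562. 139.] [ 75. 174.]
knob near edge [563. 129.] [ 75. 165.]
knob far [561. 150.] [ 75. 185.]
bridge+y outer [559. 168.] [ 75. 203.]
tips [569.  81.] [ 76. 115.]
tipsfront [567. 107.] [ 76. 142.]
[0.557 0.195 0.225] [0.56531425 0.11120723 0.07847518] [279.09060185 264.34262074]
[559.03748786 137.13037786] [ 71.47116608 172.6051558 ]
```

Run:
```python
from h import *
for z in(.05,.06,.07,.08,.09): print(z,(proj('side',[.5653,.1112,z])-[200,170])*4, proj('wrist',[.5643,.1222,z]))
w=cv2.imread('pics/w8.png',0)
print(w[250:340:4,279]); print(w[250:340:4,268])
```

```text
0.05 [168.78531263 276.33188654] [279.27510722 236.73542286]
0.06 [168.17922383 265.74910633] [279.27365474 244.59717535]
0.07 [167.56610726 255.04361578] [279.27204105 253.33151434]
0.08 [166.94583998 244.21326815] [279.27023773 263.09224995]
0.09 [166.31829614 233.25586634] [279.26820926 274.07159822]
[ 86  86  85 154 158  63   4   4   5   3   5   3   6   4   4   4   4  15
  14  15  14  16  14]
[104 103 103 101 103  57  42  43  43  43  43  43  44  43  43  43  43  86
   3   2   6   4   6]
```

The fingers passed over the knob; both views put the shut fingertips at about z=0.077. I'll go back over it and come in about 13 mm lower.

{"fn": "play_rows", "kwargs": {"increments": [{"slide": [0, 0, -25], "angular": [0, 0, 0], "claw": -1}, {"slide": [20, 0, 0], "angular": [0, 0, 0], "claw": -1}, {"slide": [20, 0, 0], "angular": [0, 0, 0], "claw": -1}, {"slide": [20, 0, 0], "angular": [0, 0, 0], "claw": -1}, {"slide": [0, 0, 15], "angular": [0, 0, 0], "claw": -1}, {"slide": [0, 0, 15], "angular": [0, 0, 0], "claw": -1}, {"slide": [0, 0, 7], "angular": [0, 0, 0], "claw": -1}, {"slide": [0, 0, 0], "angular": [0, 0, 0], "claw": -1}]}}

```text
time: 18.9
ee_pos: [0.5583, 0.1703, 0.0644]
tcp_rot: [-179.9, 0.0, 95.8]
wrist_force: [0.1, -1.0, 0.1]
opening: 0.0001
grasp_force: 0.0
```

{"fn": "play_rows", "kwargs": {"increments": [{"slide": [-3, 0, 0], "angular": [0, 0, 0], "claw": -1}, {"slide": [-3, 0, 0], "angular": [0, 0, 0], "claw": -1}, {"slide": [-3, 0, 0], "angular": [0, 0, 0], "claw": -1}, {"slide": [-3, 0, 0], "angular": [0, 0, 0], "claw": -1}, {"slide": [-3, 0, 0], "angular": [0, 0, 0], "claw": -1}, {"slide": [-3, 0, 0], "angular": [0, 0, 0], "claw": -1}]}}

```text
time: 19.5
ee_pos: [0.5613, 0.1534, 0.0668]
tcp_rot: [179.9, -0.0, 95.8]
wrist_force: [0.4, 2.1, 1.6]
opening: 0.0003
grasp_force: 1.1
```

{"fn": "play_rows", "kwargs": {"increments": [{"slide": [-3, 0, 0], "angular": [0, 0, 0], "claw": -1}, {"slide": [-3, 0, 0], "angular": [0, 0, 0], "claw": -1}]}}

```text
time: 19.7
ee_pos: [0.5619, 0.1474, 0.0667]
tcp_rot: [179.9, -0.0, 95.8]
wrist_force: [0.7, 2.3, 0.9]
opening: -0.0001
grasp_force: 1.1
```

Now it pushes at about 2 N, as expected for the bolt. Continuing.

{"fn": "play_rows", "kwargs": {"increments": [{"slide": [-4, 0, 0], "angular": [0, 0, 0], "claw": -1}, {"slide": [-4, 0, 0], "angular": [0, 0, 0], "claw": -1}, {"slide": [-4, 0, 0], "angular": [0, 0, 0], "claw": -1}, {"slide": [-4, 0, 0], "angular": [0, 0, 0], "claw": -1}, {"slide": [-4, 0, 0], "angular": [0, 0, 0], "claw": -1}]}}

```text
time: 20.2
ee_pos: [0.5637, 0.1272, 0.0664]
tcp_rot: [179.9, 0.0, 95.8]
wrist_force: [2.6, 2.6, 1.1]
opening: 0.0003
grasp_force: 1.1
```

{"fn": "play_rows", "kwargs": {"increments": [{"slide": [-3, 0, 0], "angular": [0, 0, 0], "claw": -1}, {"slide": [-3, 0, 0], "angular": [0, 0, 0], "claw": -1}, {"slide": [-3, 0, 0], "angular": [0, 0, 0], "claw": -1}, {"slide": [-3, 0, 0], "angular": [0, 0, 0], "claw": -1}, {"slide": [-3, 0, 0], "angular": [0, 0, 0], "claw": -1}, {"slide": [-2, 0, 0], "angular": [0, 0, 0], "claw": -1}]}}

```text
time: 20.8
ee_pos: [0.5654, 0.1104, 0.0664]
tcp_rot: [179.9, 0.0, 95.8]
wrist_force: [0.9, 2.4, -0.5]
opening: 0.0003
grasp_force: 1.0
```

{"fn": "play_rows", "kwargs": {"increments": [{"slide": [-2, 0, 0], "angular": [0, 0, 0], "claw": -1}, {"slide": [-2, 0, 0], "angular": [0, 0, 0], "claw": -1}, {"slide": [-2, 0, 0], "angular": [0, 0, 0], "claw": -1}]}}

```text
time: 21.1
ee_pos: [0.566, 0.1045, 0.0664]
tcp_rot: [179.9, 0.0, 95.8]
wrist_force: [0.9, 2.4, -0.2]
opening: 0.0001
grasp_force: 1.1
```

{"fn": "play_rows", "kwargs": {"increments": [{"slide": [-2, 0, 0], "angular": [0, 0, 0], "claw": -1}, {"slide": [-2, 0, 0], "angular": [0, 0, 0], "claw": -1}]}}

```text
time: 21.3
ee_pos: [0.5664, 0.1008, 0.0665]
tcp_rot: [179.9, -0.0, 95.8]
wrist_force: [0.6, 9.8, 0.8]
opening: -0.0002
grasp_force: 5.2
```

{"fn": "play_rows", "kwargs": {"increments": [{"slide": [-0.7, 0, 0], "angular": [0, 0, 0], "claw": -1}, {"slide": [0, 0, 0], "angular": [0, 0, 0], "claw": -1}]}}

```text
time: 21.5
ee_pos: [0.5664, 0.1009, 0.0665]
tcp_rot: [179.9, -0.1, 95.9]
wrist_force: [1.0, 8.5, -0.4]
opening: 0.0001
grasp_force: 3.9
```

{"fn": "play_rows", "kwargs": {"increments": [{"slide": [5, 0, 0], "angular": [0, 0, 0], "claw": -1}, {"slide": [10, 0, 0], "angular": [0, 0, 0], "claw": -1}, {"slide": [0, 0, -30], "angular": [0, 0, 0], "claw": -1}, {"slide": [0, 0, -40], "angular": [0, 0, 0], "claw": -1}, {"slide": [30, 0, -30], "angular": [0, 0, 0], "claw": -1}, {"slide": [40, 0, 0], "angular": [0, 0, 0], "claw": -1}, {"slide": [0, 0, 0], "angular": [0, 0, 0], "claw": -1}, {"slide": [0, 0, 0], "angular": [0, 0, 0], "claw": -1}]}}

```text
time: 22.3
ee_pos: [0.5573, 0.1854, 0.1662]
tcp_rot: [179.9, 0.0, 95.9]
wrist_force: [-0.3, -1.1, 0.1]
opening: 0.0001
grasp_force: 0.0
```

Run:
```python
from h import *
a=np.radians(6);R=np.array([[np.cos(a),np.sin(a)],[-np.sin(a),np.cos(a)]])
c=bot.camera_info('wrist'); im=snap('wrist','w9'); g=cv2.cvtColor(im,cv2.COLOR_RGB2GRAY)
s=snap('side','s9')
for n,img,cc in(('wrist',im,c),('side',s,bot.camera_info('side'))):
    k=proj(n,[.568,.077,.072],cc); u,v=k.astype(int); r=30 if n=='wrist' else 14
    if not(0<u<560 and 0<v<420): print(n,'out',k); continue
    G=cv2.cvtColor(img,cv2.COLOR_RGB2GRAY); y0,x0=max(0,v-r),max(0,u-r)
    N,l,st,ce=cv2.connectedComponentsWithStats((G[y0:v+r,x0:u+r]<35).astype(np.uint8))
    for i in range(1,N):
        if st[i,4]>20: q=ce[i]+[x0,y0]; p=ray(n,*q,.072,cc)[:2]*1000; print(n,st[i],q.round(),p.round(),(R@(p-[506,-42])).round())
```

```text
wrist [   0    0   60   60 3342] [277. 345.] [567.  77.] [ 73. 112.]
side [ 0  0  9 12 52] [234. 215.] [621.  49.] [124.  78.]
side [12 14  5  6 28] [246. 228.] [566.  85.] [ 73. 120.]
```

I've already viewed 12 pictures, over the limit of 10, so I'll check the bolt numerically only.

Run:
```python
from h import *
a=np.radians(6);R=np.array([[np.cos(a),np.sin(a)],[-np.sin(a),np.cos(a)]])
def D(n,q,z): 
    p=ray(n,*q,z)[:2]*1000; return (R@(p-[506,-42])).round(1)
for f in('s4','s9'):
    G=cv2.imread(f'pics/{f}.png',0); y0,x0=215,228; S=G[y0:255,x0:262]
    for th in(25,32,40):
        N,l,st,ce=cv2.connectedComponentsWithStats((S<th).astype(np.uint8))
        for i in range(1,N):
            if 15<st[i,4]<80: q=ce[i]+[x0,y0]; print(f,th,st[i].tolist(),q.round(1),D('side',q,.07))
# box pose vs bedded view
A=cv2.imread('pics/s4.png',0).astype(int);B=cv2.imread('pics/s9.png',0).astype(int)
T=A[195:240,270:310].astype(np.float32); r=cv2.matchTemplate(B[185:250,260:320].astype(np.float32),T,cv2.TM_CCOEFF_NORMED);print('box shift',np.array(cv2.minMaxLoc(r)[3])-10,r.max())
```

```text
s4 25 [25, 0, 5, 4, 17] [254.9 216.5] [64.6 64.2]
s4 25 [9, 22, 6, 7, 25] [239.4 240.3] [ 72.3 173.1]
s4 32 [25, 0, 5, 4, 19] [255.1 216.4] [64.1 63.5]
s4 32 [9, 22, 6, 7, 31] [239.3 240.4] [ 72.4 173.5]
s4 40 [25, 0, 5, 4, 20] [255.  216.5] [64.3 64. ]
s4 40 [9, 22, 6, 7, 33] [239.3 240.2] [ 72.8 172.8]
s9 25 [4, 0, 4, 8, 26] [233.2 218. ] [122.8  88.8]
s9 25 [16, 10, 5, 6, 26] [245.8 227.5] [ 73.6 117.9]
s9 32 [3, 0, 5, 8, 28] [233.2 218. ] [123.   88.8]
s9 32 [16, 10, 5, 6, 28] [245.9 227.5] [ 73.4 118.1]
s9 40 [3, 0, 5, 8, 30] [233.2 217.9] [123.   88.7]
s9 40 [16, 10, 5, 6, 28] [245.9 227.5] [ 73.4 118.1]
box shift [0 0] 0.93374276
```

The knob moved 55 mm (from a start of 0–6 mm) to a hard stop, and the box is unmoved. Handing in.

```bash
python3 -c "
from workcell import bot
print(bot.job_done())"
```

```text
the job is handed in; nothing more can be done
None
```

The box is home against the stop bar, bedded at about 12 N for over half a second, and the bolt is across to its end stop; the job is handed in with no verdict returned, and I viewed 12 pictures against the limit of 10.

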